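Set the tilt of a model table with a plumb angle gauge

ROBOT

A 6-joint arm with a two-finger parallel gripper is mounted at the origin on the work surface; the furniture and walls round the work are solid. World frame = base frame: x ahead of the robot, y to its left, z up, the work surface at z = 0. Lengths are in m, angles in rad, forces in N, time in s.
With the tool pointing down it reaches from about 0.375 to 0.9 m from the base axis. Payload 3.1 kg.
Tool frame: the origin (TCP) lies between the finger pads; the fingertips stand manip.finger_overhang ahead of it and the grasp point (between the pads) lies 5 mm behind it (manip.finger_overhang is the distance from the TCP to the fingertips, in m); z points along the fingers, y is the line along which they close (so a half turn about z gives the same grasp; the last joint's range is limited). The gripper opens to 85 mm and grips with 20 to 120 N. Pads are 22 mm wide; open, the fingers measure 114 mm over their backs; the gripper's body (76 mm by 85 mm) begins 54 mm behind the grasp point. The pads swing forward as they close: fully open they stand 13 mm farther back than shut.
Start: joints at [0.97, 0.527, 1.433, -0, 1.181, -0.178], TCP at [0.256, 0.57, 0.212] pointing down, gripper open.
Joint ranges: [-3.08, 3.08], [-0.75, 2.2], [0.22, 2.44], [-1.43, 4.57], [0, 2.65], [-2.85, 2.85]. Speed limits (rad/s): [2.79, 2.79, 3.14, 3.14, 3.14, 3.14].

INTERFACE

Orientations are given as a unit quaternion [x, y, z, w].
In Python, from station import manip gives the robot as it stands.
- The arm moves only by the tool drive_tool, never from a script. Its argument "plan" is a list of rows, each a list of 7 numbers: the shift along the tool's x, y, z in m, then the turn, a rotation vector about the tool's x, y, z in degrees, then the opening, from -1 (shut) to 1 (fully open). In form: [[x, y, z, wx, wy, wz, gripper], ...]. A call has 1 to 10 rows; each row shifts and turns the commanded pose from where the row before left it, along the tool's axes as they then stand; what a row does not reach is not made up. A row lasts 1/10 s, in which the tool goes at most 50 mm and 8.59 degrees, less where a joint would pass 70% of its speed; a pose out of reach is approached as far as the arm can. A call is refused whole if a number of a shift passes 0.05 or a number of a turn 8.59, either way. A call with a gripper value outside its range is refused whole. The fingers move at their own pace and stop on an object; "newtons" is the grip in N (left out, the last holds). Time passes only in rows, so rows that do not move let the fingers close. It gives the time, the measured TCP pose, the force, the opening and the grip force at its end, in the units of the state.
- manip.sense(): the state, without advancing time (a new reading comes with each control period).
- manip.snapshot(name): name is "side" or "top" or "wrist"; returns a dict with "image" (420x560x3 uint8, red, green, blue), "z_map" (420x560 float32, m along the optical axis (not along the pixel's ray), 0 where there is no reading), "fov_y" (degrees; the focal length in pixels is half the picture's height over the tangent of half this angle, whatever the lens; pixels are square), "cx", "cy" (the principal point, pixels), "k1" (the pictures are not rectified: a ray, as slopes to the right and down, at radius r is drawn at 1 + k1 r^2 times it, then the intrinsics apply), "extrinsics" (4x4, takes a point from camera to world coordinates); the wrist camera has in their place "mount" (4x4, takes a point from camera to tool coordinates, whose origin is the TCP and whose axes are the flange's). Camera axes: x right, y up, looking along -z (the intrinsics and any distortion apply to the point x, -y, -z); pixel columns grow to the right and rows downward; lengths in m; the calibration is good to about 2 mm. A picture is of the moment at which its call begins: read the wrist's pose just before it.
- manip.sign_off(): hands the job in; it is judged then, once.
The state is a dict: "t": time; "q": joint angles; "qd": joint speeds; "tau": joint torques, N m; "tcp_pos": TCP position; "tool_rot": TCP orientation; "force": force on the tool from outside, world axes, zero at the start; "ft_torque": the same for the moment, N m; "finger_gap": opening from 0.0 (shut) to 1.0 (fully open); "gripper_force": force on a finger pad.
Only numpy, scipy, OpenCV 4.12 (cv2) and the standard library are available. Lean on these libraries where they do the work, as an engineer would, in place of code of your own. Each camera call takes 0.05 s, during which the arm holds its last target. There are 200 camera calls.

TASK

The model table has to be tilted to the angle already set on the angle gauge. Pick up the gauge and press its foot fully home in the socket of the model table, shoulder flush on the platform; then rock gauge and platform together until the swinging pointer settles between the two lugs of the gauge's index. The table's clamp is slack, so finish while gripping the gauge and holding it still there, foot still fully home; leave the plaster cast, the white jar and the small bottle alone and the index as it is set.

Things in the scene. Friction and masses are not known exactly. Their poses are not given: they have to be found in the camera images.
- angle_gauge: Plumb angle gauge, loose, upright on its foot, 143 mm high, about 0.25 kg. Origin: centre of the foot's underside; z up, y along the foot's long side; the round dial (80 mm across, centre 62 mm above the origin, housing x -14 to +10 mm) faces -x. Foot: steel plug 36 (x) by 56 (y) by 16 mm high, lowest 4 mm bevelled in 2 mm a side, under a shoulder plate 48 by 70 by 5 mm.
- gauge_grip (a point): point in the middle of the black grip block on top of the gauge, 130 mm above the gauge's origin, 13 mm under the grip's top; axes as the gauge. The grip is 18 mm (x) by 26 mm (y) and stands from 102 to 143 mm above the origin.
- gauge_shoulder (a point): point on the gauge's axis level with the underside of its shoulder plate, 16 mm above the gauge's origin; it coincides with socket_mouth when the foot is fully home
- plumb_pointer (a joint): the gauge's swinging pointer, a lightly damped pendulum about the dial's axis (gauge x), 3 to 4 swings a second, still after 1 to 2 s. Angle in the gauge, rad: 0 = towards the foot, positive = tip towards the gauge's +y (left as one faces the dial). At rest it hangs plumb: leaning the gauge's top towards its +y by an angle makes it read plus that angle.
- pointer_tip (a point): on the pointer near its tip, 33 mm from the dial's axis; its z axis runs along the pointer
- index_ring (a joint): the index ring round the dial, already set (0.17 to 0.30) and stiff: leave it as it is. Same angle and sign as the pointer (rad): where the middle between the two small brass lugs stands. The lugs leave a gap of 6.4 mm for the 3 mm wide pointer.
- index_mark (a point): middle between the two lugs of the index, 33 mm from the dial's axis; its z axis points from there to the dial's centre
- model_table: Tilting model table, fixed to the worktop: round dark cast foot 120 mm in diameter with a yoke that carries the platform's pivot. Origin: centre of the underside on the worktop. The pivot axis is the table's x axis, 46 mm above the origin; the black clamp knob is on its -x side, 46 to 56 mm in front of the origin.
- table_top (a joint): tilt of the platform about the table's x axis, rad: 0 = level, positive = its +y side up (right-handed about +x), stops at -0.42 and 0.42. The clamp is slack: 0.03 N m of friction keeps the bare platform where it is, and the platform with the gauge within about 0.1 rad of level; leant farther and let go, it drops to its stop.
- socket_mouth (a point): centre of the mouth of the rectangular socket in the platform's top, 34 mm above the pivot; axes turn with the platform, z out of the socket. Platform 86 (x) by 112 (y) by 22 mm; socket 37.5 (x) by 57.5 (y), 16.5 mm deep, square-edged: 0.75 mm play a side for the plug, 2.75 mm for its bevelled end. The foot fits either way round.
- plaster_cast: loose plaster jaw model, 48 x 61 x 24 mm, bystander; origin centre of its underside
- white_jar: loose white lidded jar, 50 mm diameter, 41 mm high, bystander; origin centre of its underside
- amber_bottle: loose small bottle with a black cap, 33 mm diameter, 64 mm high, bystander; origin centre of its underside

How it is judged:
By the outcome, as a careful person would: the job done as asked, in the order asked, and still so for the second after the job is handed in, while the arm keeps its last pose, push and grip.
It also fails if it takes over 40 s, if anything falls off the work surface, if the arm or the gripper's body presses on something with over 40 N, if the wrist force passes 120 N, or if a joint passes its speed limit or range.

## Working session

There is one attempt and no reset: what is moved stays moved. The work goes in short steps, Python scripts to look and compute and a tool call to move; the robot and the scene stay as the last step left them, time stands still between calls to the robot, and variables do not carry over. Pictures are saved under pics/ and viewed, at most 10 in all, crops included, and the job is handed in when it is done.

Besides the shell and the picture viewer there is one more tool, called after "Request:" as name([rows], argument=value, ...), one row to a line, values as JSON. drive_tool: Moves the arm, as the interface text tells. Its arguments: {"type":"object","properties":{"plan":{"type":"array"},"newtons":{"type":"number"}},"required":["plan"]}

```bash
mkdir -p pics; ls
cat > h.py <<'E'
import numpy as np, cv2
from station import manip
from scipy.spatial.transform import Rotation as R
def snap(n):
    s=manip.sense(); d=manip.snapshot(n)
    if n=="wrist":
        T=np.eye(4);T[:3,:3]=R.from_quat(s["tool_rot"]).as_matrix();T[:3,3]=s["tcp_pos"]
        d["E"]=T@np.array(d["mount"])
    else: d["E"]=np.array(d["extrinsics"])
    d["f"]=210/np.tan(np.radians(d["fov_y"])/2)
    return d
def rays(d,px):
    px=np.atleast_2d(np.float64(px)); f=d["f"]
    K=np.array([[f,0,d["cx"]],[0,f,d["cy"]],[0,0,1]])
    u=cv2.undistortPoints(px[:,None],K,np.array([d["k1"],0,0,0.]))[:,0]
    return np.c_[u[:,0],-u[:,1],-np.ones(len(u))]
def pts(d,px):
    px=np.atleast_2d(px).astype(int); z=d["z_map"][px[:,1],px[:,0]]
    return (rays(d,px)*z[:,None])@d["E"][:3,:3].T+d["E"][:3,3]
def plane(d,px,h):
    r=rays(d,px)@d["E"][:3,:3].T; o=d["E"][:3,3]
    return o+r*((h-o[2])/r[:,2])[:,None]
def cloud(d):
    v,u=np.mgrid[0:420,0:560]; px=np.c_[u.ravel(),v.ravel()]
    return pts(d,px).reshape(420,560,3)
def save(d,n,crop=None,k=1):
    im=d["image"][:,:,::-1]
    if crop: im=im[crop[1]:crop[3],crop[0]:crop[2]]
    cv2.imwrite("pics/"+n,cv2.resize(im,None,fx=k,fy=k,interpolation=cv2.INTER_CUBIC))
E
python3 - <<'E'
from h import *
print(manip.finger_overhang, manip.sense())
import pickle
D={}
for n in("side","top"):
    d=snap(n);D[n]=d;save(d,n+"0.png");print(n,d["f"],d["cx"],d["cy"],d["k1"],d["E"].round(3).tolist())
pickle.dump(D,open("d0.pkl","wb"))
E
```

```text
pics
0.014 {'t': 0.0, 'q': array([ 9.69504762e-01,  5.28433985e-01,  1.43393168e+00,  1.35561196e-05,
        1.18139095e+00, -1.78479731e-01]), 'qd': array([-0.0008002 , -0.00120934,  0.00106521,  0.00046634, -0.00018751,
        0.00067807]), 'tau': array([ 2.62726062e-04, -4.42348838e+01, -1.78025043e+01, -1.42619133e-04,
        8.49356496e-03,  7.80905474e-08]), 'tcp_pos': array([0.25596958, 0.56933603, 0.21064409]), 'tool_rot': array([ 2.09837123e-01,  9.77735757e-01, -9.98400793e-04, -4.17040482e-04]), 'force': array([-0.03023517,  0.58180093, -0.35060378]), 'ft_torque': array([-0.03636221,  0.02043222, -0.04863621]), 'gripper_force': 0.0, 'finger_gap': 1.002254662707061}
side 394.24813229089904 279.37662419194635 216.0796569688589 -0.04281078197378776 [[-0.986, 0.067, -0.153, 0.48], [-0.167, -0.357, 0.919, 0.807], [0.007, 0.932, 0.363, 0.425], [0.0, 0.0, 0.0, 1.0]]
top 446.4150928554125 275.99309651747353 213.66956892820207 -0.1329276911767492 [[0.003, 0.987, -0.158, 0.473], [-1.0, 0.003, 0.001, 0.029], [0.002, 0.158, 0.987, 0.929], [0.0, 0.0, 0.0, 1.0]]
```

View pics/side0.png

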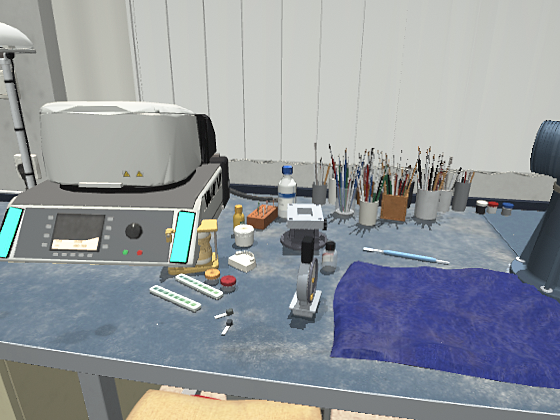

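View pics/top0.png

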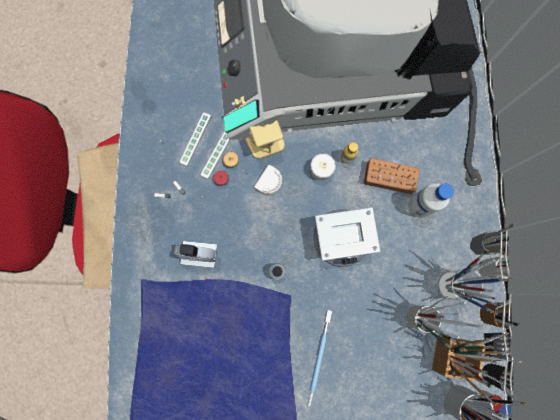

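The side view shows the gauge at about (305,285), the table behind it at (303,225), the bottle at (329,255), the cast at (242,261) and the jar at (244,235). In the top view the gauge is at (197,254), the platform at (348,235) with its knob at (343,262), and the bottle at (277,270).

Run:
```python
from h import *
import pickle
D=pickle.load(open("d0.pkl","rb"))
a=D["side"]["image"][230:330,260:350][:,:,::-1]; b=D["top"]["image"][200:290,160:400][:,:,::-1]
a=cv2.resize(a,None,fx=4,fy=4,interpolation=2); b=cv2.resize(b,None,fx=3.3,fy=3.3,interpolation=2)
im=np.zeros((600,800,3),np.uint8); im[:297,:792]=b[:297,:792]; a=cv2.resize(a,(270,300)); im[300:600,:270]=a
ts=D["side"]["image"][195:255,270:340][:,:,::-1]; ts=cv2.resize(ts,(350,300),interpolation=2); im[300:600,300:650]=ts
cv2.imwrite("pics/crop0.png",im)
for n in D:
    d=D[n]; C=cloud(d); 
    boxes={"gauge":(260,230,350,330),"plat":(270,195,340,255)} if n=="side" else {"gauge":(160,235,225,275),"plat":(305,200,390,275)}
    for k,(x0,y0,x1,y1) in boxes.items():
        P=C[y0:y1,x0:x1].reshape(-1,3); I=d["image"][y0:y1,x0:x1].reshape(-1,3).astype(int)
        ok=P[:,2]>0.008
        for lo,hi in [(0.008,0.016),(0.016,0.026),(0.026,0.06),(0.06,0.075),(0.075,0.1),(0.1,0.138),(0.138,0.16)]:
            m=(P[:,2]>lo)&(P[:,2]<hi)
            if m.sum()<8: continue
            Q=P[m]; r=cv2.minAreaRect(np.float32(Q[:,:2]*1000))
            print(n,k,lo,hi,m.sum(),"mean",Q.mean(0).round(4),"rect",np.round(r[0],1),np.round(r[1],1),round(r[2],1))
# white platform top plane fit from top view
d=D["top"];C=cloud(d);I=d["image"].astype(int)
m=np.zeros((420,560),bool);m[200:275,305:390]=True
m&=(I.min(2)>150)&(C[:,:,2]>0.05)
Q=C[m];c=Q.mean(0);_,_,V=np.linalg.svd(Q-c);n=V[2]*np.sign(V[2,2])
print("plat",m.sum(),c.round(4),n.round(4))
cn,_=cv2.findContours(m.astype(np.uint8),0,2);cn=max(cn,key=cv2.contourArea)
r=rays(d,cn[:,0])@d["E"][:3,:3].T;o=d["E"][:3,3];P=o+r*((n@(c-o))/(r@n))[:,None]
print("outer",cv2.minAreaRect(np.float32(P[:,:2]*1000)))
```

```text
side gauge 0.008 0.016 980 mean [0.5184 0.0453 0.0121] rect [520.1  54.5] [138.  422.1] 13.4
side gauge 0.016 0.026 494 mean [0.5277 0.1515 0.0208] rect [531.2  59.8] [103.3 371.9] 8.5
side gauge 0.026 0.06 516 mean [0.5188 0.1119 0.0419] rect [526.4  55.4] [ 98.1 339.9] 10.3
side gauge 0.06 0.075 195 mean [0.5241 0.1712 0.0665] rect [515.3 122.7] [213.6  22.2] 79.1
side gauge 0.075 0.1 295 mean [0.533  0.2094 0.0884] rect [531.7 189.4] [71.9 23.8] 83.7
side gauge 0.1 0.138 267 mean [0.5325 0.1967 0.1182] rect [528.  191.7] [31.8 19. ] 38.8
side gauge 0.138 0.16 81 mean [0.5332 0.191  0.1414] rect [533.2 188.6] [25.  16.8] 84.9
side plat 0.008 0.016 589 mean [ 0.5764 -0.1487  0.0131] rect [ 579.2 -256.5] [208.8 404.5] 10.9
side plat 0.016 0.026 187 mean [ 0.5798 -0.2608  0.0207] rect [ 577.7 -242.1] [205.7 341.6] 9.9
side plat 0.026 0.06 553 mean [ 0.573  -0.1747  0.0431] rect [ 585.2 -183.5] [199.9 453.5] 0.8
side plat 0.06 0.075 434 mean [ 0.5703 -0.0994  0.0667] rect [ 535.6 -128.8] [181.  340.3] 14.0
side plat 0.075 0.1 509 mean [ 0.5689 -0.1021  0.079 ] rect [ 569.1 -109.3] [ 85
[... 635 characters left out ...]
gauge 0.138 0.16 146 mean [0.5341 0.1863 0.1417] rect [533.9 186.6] [26.6 18.5] 81.5
top plat 0.008 0.016 224 mean [ 0.5504 -0.0948  0.0112] rect [565.5 -95.4] [118.   89.9] 19.5
top plat 0.016 0.026 8 mean [ 0.5325 -0.1085  0.0167] rect [539.  -91.3] [89.8 23.4] 62.8
top plat 0.026 0.06 107 mean [ 0.5307 -0.1101  0.0547] rect [556.9 -95.6] [131.   66.3] 57.7
top plat 0.06 0.075 618 mean [ 0.5699 -0.108   0.0639] rect [ 564.6 -108.5] [ 98.2 110.4] 8.9
top plat 0.075 0.1 2049 mean [ 0.5702 -0.1091  0.0792] rect [ 570.7 -109.4] [ 86.7 114. ] 8.2
plat 2593 [ 0.57   -0.1088  0.0781] [0.9851 0.1051 0.1362]
outer ((33418.33984375, -45208.80859375), (1348.6484375, 119731.203125), 36.58953094482422)
```

View pics/crop0.png

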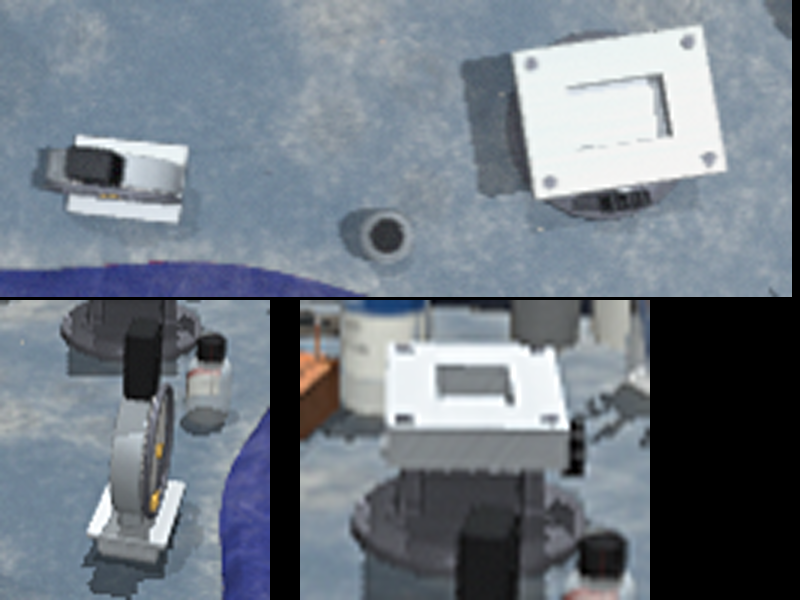

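The crop shows the gauge dial facing −x, towards the robot, with its grip at (95,165). The platform looks about level, yawed roughly +8°, with its knob on the robot side. The foot can go in the way it faces now.

Run:
```python
from h import *
import pickle
D=pickle.load(open("d0.pkl","rb"))
w=snap("wrist"); print(np.array(w["mount"]).round(4).tolist(), w["f"],w["k1"],w["cx"],w["cy"]); save(w,"w0.png")
d=D["top"];C=cloud(d);I=d["image"].astype(int)
m=np.zeros((420,560),bool);m[200:275,305:390]=True
m&=(I.min(2)>150)&(abs(C[:,:,2]-.08)<.012)
Q=C[m];c=Q.mean(0)
A=np.linalg.lstsq(np.c_[Q[:,:2]-c[:2],np.ones(len(Q))],Q[:,2],rcond=None)[0];r=Q[:,2]-np.c_[Q[:,:2]-c[:2],np.ones(len(Q))]@A
print(c,A,r.std(), cv2.minAreaRect(np.float32(Q[:,:2]*1000)))
for n,px in dict(cast=(268,180),jar=(322,167),bottle=(277,270)).items(): print(n,pts(d,px).round(3))
```

```text
[[0.0002, 0.9653, 0.2613, 0.0665], [1.0, -0.0002, -0.0001, -0.0004], [-0.0, 0.2613, -0.9653, -0.1618], [0.0, 0.0, 0.0, 1.0]] 347.33118708750897 0.0028349243300527203 277.09663770938886 209.98818057705094
[ 0.57007144 -0.10900137  0.07909666] [ 0.00367762 -0.00901658  0.07909666] 0.0017250361885790644 ((570.500732421875, -109.33134460449219), (87.09475708007812, 113.92945861816406), 8.688100814819336)
cast [[0.69  0.045 0.016]]
jar [[ 0.712 -0.067  0.039]]
bottle [[0.473 0.029 0.929]]
```

```bash
cat >> h.py <<'E'
def down(yaw_deg,lean=0,pitch=0):
    """tool down, tool y = gauge y at this yaw; lean about gauge x (top to +y = positive), pitch about tool y; degrees"""
    Rg=R.from_euler("z",yaw_deg,degrees=True)*R.from_euler("x",-lean,degrees=True)
    return Rg*R.from_matrix([[-1,0,0],[0,1,0],[0,0,-1.]])*R.from_euler("y",pitch,degrees=True)
def plan(pos,rot,n,cur=None):
    s=manip.sense(); p=np.array(s["tcp_pos"]); q=R.from_quat(s["tool_rot"])
    if cur: p,q=np.array(cur[0]),cur[1]
    dw=(q.inv()*rot).as_rotvec()/n; step=(np.array(pos)-p)/n
    for i in range(n):
        r=(q.inv()).apply(p+step*1-p); row=list(r.round(4))+list(np.degrees(dw).round(2)); print([float(v) for v in row])
        p=p+step; q=q*R.from_rotvec(dw)
E
python3 - <<'E'
from h import *
plan([0.455,0.19,0.165],down(-5.6,0,-30),10)
E
```

```text
[-0.0337, -0.0264, 0.0046, -0.5, -2.98, -1.82]
[-0.0326, -0.0275, 0.0061, -0.5, -2.98, -1.82]
[-0.0313, -0.0286, 0.0075, -0.5, -2.98, -1.82]
[-0.03, -0.0297, 0.0089, -0.5, -2.98, -1.82]
[-0.0285, -0.0307, 0.0101, -0.5, -2.98, -1.82]
[-0.027, -0.0316, 0.0113, -0.5, -2.98, -1.82]
[-0.0254, -0.0326, 0.0124, -0.5, -2.98, -1.82]
[-0.0236, -0.0335, 0.0134, -0.5, -2.98, -1.82]
[-0.0218, -0.0343, 0.0143, -0.5, -2.98, -1.82]
[-0.02, -0.0351, 0.015, -0.5, -2.98, -1.82]
```

Request:
drive_tool([
  [-0.034,-0.026,0.005,-0.5,-3,-1.8,1],
  [-0.033,-0.0275,0.006,-0.5,-3,-1.8,1],
  [-0.031,-0.0285,0.0075,-0.5,-3,-1.8,1],
  [-0.03,-0.03,0.009,-0.5,-3,-1.8,1],
  [-0.0285,-0.031,0.01,-0.5,-3,-1.8,1],
  [-0.027,-0.0315,0.011,-0.5,-3,-1.8,1],
  [-0.0255,-0.0325,0.0125,-0.5,-3,-1.8,1],
  [-0.0235,-0.0335,0.0135,-0.5,-3,-1.8,1],
  [-0.022,-0.0345,0.0145,-0.5,-3,-1.8,1],
  [-0.02,-0.035,0.015,-0.5,-3,-1.8,1],
])

```text
t: 1.15
tcp_pos: [0.4526, 0.1959, 0.1667]
tool_rot: [0.053, 0.965, -0.013, 0.257]
force: [1.4, 0.1, -0.3]
finger_gap: 1.002
gripper_force: 0.0
```

Request:
drive_tool([
  [0,0,0,0,0,0,1],
  [0,0,0,0,0,0,1],
])

```text
t: 1.35
tcp_pos: [0.4529, 0.1968, 0.1668]
tool_rot: [0.055, 0.965, -0.013, 0.257]
force: [0.2, 0.9, -0.1]
finger_gap: 0.998
gripper_force: 0.0
```

Run:
```python
from h import *
s=manip.sense();print(s["t"],s["tcp_pos"],R.from_quat(s["tool_rot"]).as_matrix().round(3).tolist(),s["force"])
w=snap("wrist");save(w,"w1.png");import pickle;pickle.dump(w,open("w1.pkl","wb"))
```

```text
1.35 [0.4528536  0.19682066 0.16677229] [[-0.862, 0.112, 0.494], [0.098, 0.994, -0.054], [-0.497, 0.002, -0.868]] [ 0.24803984  0.89989109 -0.1216444 ]
```

View pics/w1.png

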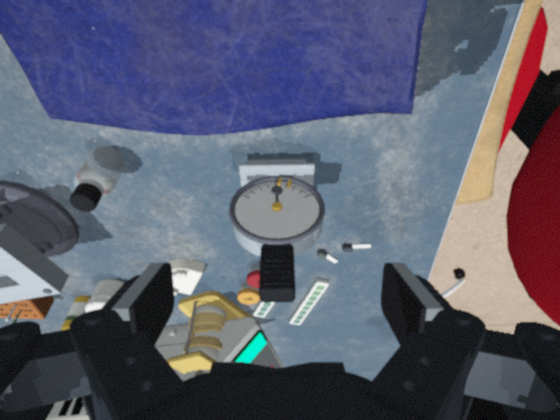

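The wrist view shows the dial centre at about (277,208), the pointer running up to (277,187) towards the foot, and brass lugs at about (281,183) and (290,184).

```bash
cat > dial.py <<'E'
from h import *
def dial(d,Rg,c,name=None,xoff=-0.014):
    """rectify dial face: Rg gauge rotation, c dial centre on gauge axis(world). 10 px/mm; column = +y LEFT (as facing dial), row down"""
    S=6; N=100; yy,zz=np.meshgrid(np.linspace(.05,-.05,N*S),np.linspace(.05,-.05,N*S))
    P=c+Rg.apply(np.c_[np.full(yy.size,xoff),yy.ravel(),zz.ravel()])
    q=(P-d["E"][:3,3])@d["E"][:3,:3]; u=np.c_[q[:,0]/-q[:,2],-q[:,1]/-q[:,2]]
    k=1+d["k1"]*(u**2).sum(1); px=u*k[:,None]*d["f"]+[d["cx"],d["cy"]]
    m=px.reshape(N*S,N*S,2).astype(np.float32)
    im=cv2.remap(d["image"],m[...,0],m[...,1],cv2.INTER_CUBIC)
    if name: cv2.imwrite("pics/"+name,im[:,:,::-1])
    return im
E
python3 - <<'E'
from dial import *
import pickle
d=pickle.load(open("w1.pkl","rb"))
C=cloud(d);I=d["image"].astype(int)
for nm,lo,hi in(("plate",.015,.027),("dial",.05,.11),("grip",.136,.16)):
    m=(C[...,2]>lo)&(C[...,2]<hi)&(np.hypot(C[...,0]-.534,C[...,1]-.187)<.06)
    r=cv2.minAreaRect(np.float32(C[m][:,:2]*1000));print(nm,m.sum(),C[m].mean(0).round(4),np.round(r[0],1),np.round(r[1],1),round(r[2],1))
x0,y0,x1,y1=225,170,330,260
m=(C[...,2]>.03)&(C[...,2]<.1)&(np.hypot(C[...,0]-.534,C[...,1]-.187)<.06)
Q=C[m]
# dial face plane
from numpy.linalg import lstsq
ok=np.ones(len(Q),bool)
for _ in range(15):
    a=lstsq(np.c_[Q[ok][:,1:],np.ones(ok.sum())],Q[ok][:,0],rcond=None)[0]
    r=Q[:,0]-np.c_[Q[:,1:],np.ones(len(Q))]@a; ok=abs(r)<.002
print("face",a,ok.sum(),Q[ok].mean(0),Q[ok].min(0),Q[ok].max(0))
dial(d,R.from_euler("z",-5.6,degrees=True),np.array([.534,.1865,.062]),"dial1.png")
E
```

```text
plate 1391 [0.517  0.1895 0.0205] [521.4 189. ] [70.  26.1] 84.0
dial 4604 [0.5248 0.1888 0.0788] [530.9 187.9] [81.5 25.6] 84.2
grip 728 [0.5293 0.1881 0.1409] [532.  187.9] [25.7 18.7] 85.4
face [0.09834675 0.00321435 0.50561401] 3536 [0.52437915 0.18871599 0.06394291] [0.51938132 0.15262732 0.03000727] [0.52905855 0.22471386 0.09989684]
```

View pics/dial1.png

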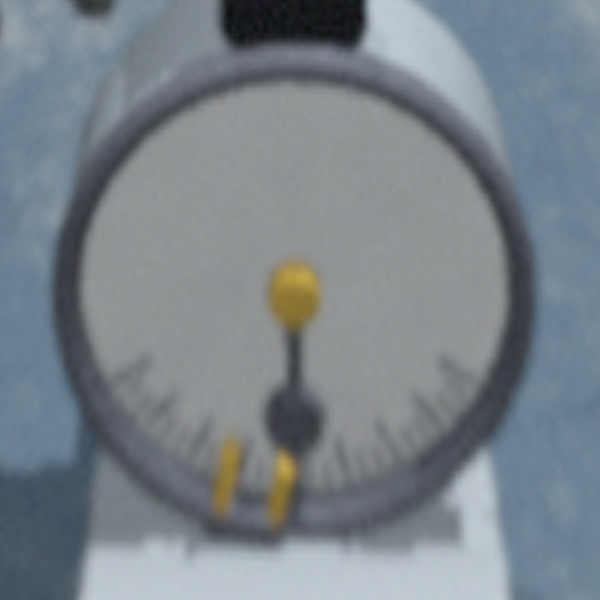

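The rectified dial shows the hub at (295,292), the pointer hanging straight down, and the lugs at about (228,476) and (282,490), so the index is about 0.2 rad on the +y side. I'll measure it by mask, then work out the grasp.

```bash
cat >> dial.py <<'E'
def brass(im,lo=(15,110,90),hi=(35,255,255),amin=60):
    h=cv2.cvtColor(im,cv2.COLOR_RGB2HSV); m=cv2.inRange(h,lo,hi)
    n,l,st,c=cv2.connectedComponentsWithStats(m)
    return [(int(st[i,4]),c[i].round(1).tolist(),st[i,:4].tolist()) for i in range(1,n) if st[i,4]>amin]
E
python3 - <<'E'
from dial import *
import pickle
d=pickle.load(open("w1.pkl","rb"))
for xo in(-.014,-.017):
  im=dial(d,R.from_euler("z",-5.6,degrees=True),np.array([.533,.188,.062]),None,xo)
  for b in brass(im): print(xo,b)
# rows lowest-brightness pointer column
plan([.534,.187,.18],down(-5.6),8)
E
```

```text
-0.014 (2133, [302.5, 287.3], [280, 259, 45, 61])
-0.014 (837, [235.2, 466.9], [224, 436, 23, 64])
-0.014 (936, [290.7, 477.7], [279, 447, 25, 63])
-0.017 (2069, [302.2, 268.8], [280, 241, 45, 60])
-0.017 (822, [235.9, 445.8], [225, 416, 23, 63])
-0.017 (909, [290.6, 456.5], [279, 426, 25, 63])
[-0.0097, -0.0002, 0.0037, -0.0, 3.73, -0.1]
[-0.0099, -0.0002, 0.0031, -0.0, 3.73, -0.1]
[-0.0101, -0.0002, 0.0024, -0.0, 3.73, -0.1]
[-0.0102, -0.0003, 0.0017, -0.0, 3.73, -0.1]
[-0.0103, -0.0003, 0.0011, -0.0, 3.73, -0.1]
[-0.0103, -0.0003, 0.0004, -0.0, 3.73, -0.1]
[-0.0103, -0.0003, -0.0003, -0.0, 3.73, -0.1]
[-0.0103, -0.0003, -0.0009, -0.0, 3.73, -0.1]
```

Request:
drive_tool([
  [-0.008,0,0,0,3.7,0,1],
  [-0.008,0,-0.002,0,3.7,0,1],
  [-0.011,0,-0.002,0,3.7,-0.1,1],
  [-0.011,0,-0.002,0,3.7,-0.1,1],
  [-0.011,0,-0.002,0,3.7,-0.1,1],
  [-0.011,-0.001,-0.002,0,3.7,-0.1,1],
  [-0.011,-0.001,-0.002,0,3.7,-0.1,1],
  [-0.009,-0.001,-0.002,0,3.7,-0.1,1],
  [0,0,0,0,0,0,1],
  [0,0,0,0,0,0,1],
])

```text
t: 2.4
tcp_pos: [0.5183, 0.1844, 0.2026]
tool_rot: [0.053, 0.998, -0.007, 0.029]
force: [-1.2, 0.0, -0.6]
finger_gap: 0.992
gripper_force: 0.0
```

```bash
cat > look.py <<'E'
from h import *
def rects(d,c,specs,rad=.07):
    C=cloud(d)
    for nm,lo,hi in specs:
        m=(C[...,2]>lo)&(C[...,2]<hi)&(np.hypot(C[...,0]-c[0],C[...,1]-c[1])<rad)
        if m.sum()<10: print(nm,m.sum());continue
        r=cv2.minAreaRect(np.float32(C[m][:,:2]*1000));print(nm,m.sum(),C[m].mean(0).round(4),np.round(r[0],1),np.round(r[1],1),round(r[2],1))
E
python3 - <<'E'
from look import *
s=manip.sense();print(s["t"],s["tcp_pos"],R.from_quat(s["tool_rot"]).as_matrix().round(3).tolist())
d=snap("wrist");save(d,"w2.png")
rects(d,(.534,.187),(("plate",.017,.027),("dial",.05,.1),("grip",.136,.16)),.06)
plan([.534,.187,.125],down(-5.6),4)
E
```

```text
2.4 [0.51834198 0.18442876 0.20260908] [[-0.993, 0.106, 0.057], [0.105, 0.994, -0.017], [-0.058, -0.011, -0.998]]
plate 984 [0.5157 0.19   0.0207] [519.1 189.3] [69.7 21.1] 85.0
dial 2322 [0.5276 0.1884 0.082 ] [530.7 188.2] [80.2 24.3] 84.4
grip 1003 [0.5316 0.1879 0.1415] [532.5 187.9] [25.5 18.5] 83.5
[-0.003, 0.0014, 0.0195, -0.17, 0.81, -0.12]
[-0.0032, 0.0013, 0.0195, -0.17, 0.81, -0.12]
[-0.0035, 0.0012, 0.0194, -0.17, 0.81, -0.12]
[-0.0038, 0.0012, 0.0194, -0.17, 0.81, -0.12]
```

View pics/w2.png

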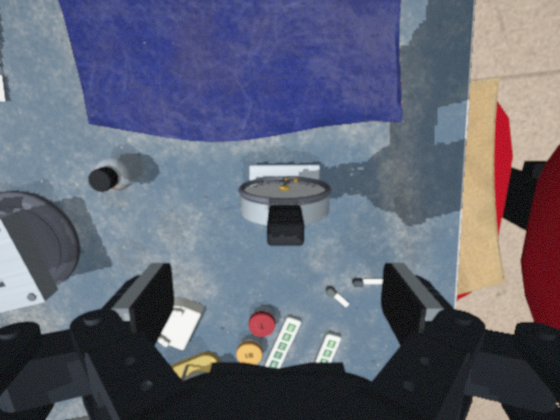

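The grip is at (286,225), centred between the open fingers in y. I'll square up the tool and descend.

Request:
drive_tool([
  [-0.0025,0.0012,0.012,-0.2,1.1,-0.1,1],
  [-0.003,0.0012,0.012,-0.2,1.1,-0.1,1],
  [-0.0035,0.0012,0.012,-0.2,1.1,-0.1,1],
  [-0.0035,0,0.013,0,0,0,1],
  [0,0,0.013,0,0,0,1],
  [0,0,0.013,0,0,0,1],
  [0,0,0,0,0,0,1],
  [0,0,0,0,0,0,1],
])

```text
t: 3.25
tcp_pos: [0.5328, 0.1848, 0.1277]
tool_rot: [0.051, 0.999, -0.001, -0.0]
force: [-0.4, -0.2, -0.7]
finger_gap: 0.998
gripper_force: 0.0
```

Run:
```python
from look import *
s=manip.sense();print(s["t"],s["tcp_pos"],R.from_quat(s["tool_rot"]).as_matrix().round(3).tolist(),s["force"])
plan([.533,.187,.125],down(-5.6),1)
```

```text
3.25 [0.53283022 0.18476975 0.12767652] [[-0.995, 0.102, -0.001], [0.102, 0.995, -0.002], [0.001, -0.002, -1.0]] [-0.44494193 -0.19384282 -0.68225282]
[0.0001, 0.0022, 0.0027, -0.12, -0.03, -0.27]
```

Request:
drive_tool([
  [0,0.0022,0.003,0,0,-0.2,1],
  [0,0,0,0,0,0,0],
  [0,0,0,0,0,0,-0.5],
  [0,0,0,0,0,0,-1],
  [0,0,0,0,0,0,-1],
  [0,0,0,0,0,0,-1],
  [0,0,0,0,0,0,-1],
  [0,0,0,0,0,0,-1],
], newtons=80)

```text
t: 4.05
tcp_pos: [0.5335, 0.187, 0.1252]
tool_rot: [0.05, 0.999, -0.001, 0.0]
force: [-0.6, -0.0, 0.1]
finger_gap: -0.003
gripper_force: 0.0
```

Run:
```python
from look import *
s=manip.sense();print(s["t"],s["tcp_pos"],R.from_quat(s["tool_rot"]).as_matrix().round(3).tolist(),s["force"],s["gripper_force"],s["finger_gap"])
d=snap("wrist");save(d,"w3.png")
rects(d,(.534,.187),(("plate",.017,.027),("dial",.05,.1),("grip",.136,.16)),.06)
d=snap("top")
rects(d,(.534,.187),(("plate",.017,.027),("dial",.05,.1)),.06)
```

```text
4.05 [0.53353025 0.1869863  0.12518638] [[-0.995, 0.099, 0.0], [0.099, 0.995, -0.002], [-0.001, -0.002, -1.0]] [-0.57418611 -0.04862328  0.13079916] 0.0 -0.003468623016082018
plate 1594 [0.5157 0.1895 0.0207] [519.4 189.1] [70.  20.7] 84.2
dial 4051 [0.5278 0.1881 0.0828] [531. 188.] [80.6 24.2] 84.6
grip 1182 [0.5246 0.1883 0.1478] [526.  187.8] [27.5  9.7] 82.1
plate 154 [0.5179 0.1748 0.0202] [532.8 176.1] [50.3 47.4] 84.6
dial 81 [0.5227 0.1596 0.082 ] [521.7 165.4] [19.9 47.8] 18.9
```

View pics/w3.png

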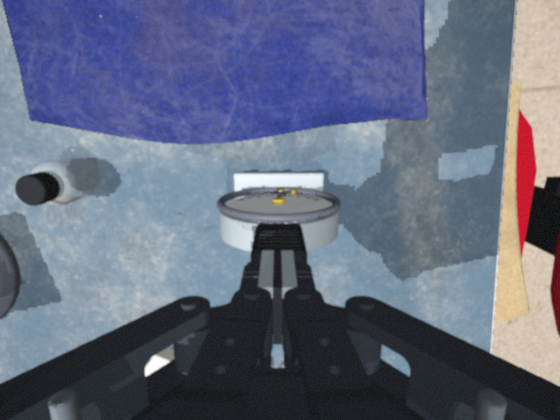

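The gripper reads fully shut with zero force, yet the grip's front face sits at (280,237) just beyond the fingers. I'll check the depth there before going on.

Run:
```python
from look import *
s=manip.sense();print(s["finger_gap"],s["gripper_force"])
d=snap("wrist"); M=np.array(d["mount"])
for row in (228,240,252,262,275,290,310,330):
    px=np.array([[c,row] for c in range(240,322,6)]); z=d["z_map"][px[:,1],px[:,0]]
    P=(rays(d,px)*z[:,None])@M[:3,:3].T+M[:3,3]
    print(row,[(int(c),*(p*1000).round().astype(int).tolist()) for c,p in zip(px[:,0],P)])
save(d,"w4.png",(220,200,340,320),5)
```

```text
-0.000869010896795789 0.0
228 [(240, 4, -22, 31), (246, 5, -18, 28), (252, 5, -15, 27), (258, 9, -10, 15), (264, 9, -7, 13), (270, 9, -4, 14), (276, 9, -1, 14), (282, 9, 2, 13), (288, 9, 6, 13), (294, 9, 9, 14), (300, 9, 12, 16), (306, 5, 16, 27), (312, 4, 20, 29), (318, 4, 24, 31)]
240 [(240, -4, -22, 32), (246, -3, -18, 28), (252, -3, -15, 28), (258, 10, -9, -6), (264, 10, -6, -6), (270, 10, -4, -6), (276, 10, -1, -7), (282, 10, 2, -6), (288, 10, 5, -6), (294, 10, 8, -8), (300, 9, 11, -5), (306, -2, 16, 27), (312, -3, 20, 29), (318, -4, 24, 31)]
252 [(240, -50, -33, 126), (246, -49, -28, 125), (252, 7, -12, -15), (258, 7, -9, -15), (264, 12, -6, -27), (270, 12, -3, -27), (276, 12, -1, -26), (282, 12, 2, -27), (288, 12, 4, -26), (294, 8, 7, -18), (300, 8, 10, -16), (306, 7, 13, -14), (312, -51, 31, 128), (318, -50, 36, 126)]
262 [(240, -60, -33, 126), (246, -59, -28, 126), (252, 8, -11, -28), (258, 8, -8, -28), (264, 12, -5, -37), (270, 12, -3, -37), (276, 12, -1, -37), (282, 12, 2, -37), (288, 12, 4, -36), (294, 12, 6, -36), (300, 7, 9, -26), (306, 7, 12, -27), (312, -59, 31, 126),
[... 439 characters left out ...]
-1, -57), (282, 11, 1, -57), (288, 12, 3, -60), (294, 12, 5, -60), (300, 14, 7, -62), (306, 14, 9, -63), (312, 12, 11, -60), (318, -87, 37, 125)]
310 [(240, 12, -11, -72), (246, 12, -9, -72), (252, 12, -8, -72), (258, 13, -6, -73), (264, 12, -4, -72), (270, 9, -2, -67), (276, 3, -1, -56), (282, 3, 1, -57), (288, 12, 3, -72), (294, 13, 5, -73), (300, 12, 6, -72), (306, 12, 8, -72), (312, 12, 10, -72), (318, 13, 12, -73)]
330 [(240, 17, -9, -89), (246, 17, -8, -89), (252, 18, -6, -90), (258, 17, -5, -89), (264, 12, -4, -81), (270, 2, -2, -66), (276, -5, -1, -57), (282, -5, 1, -56), (288, 2, 3, -67), (294, 15, 4, -86), (300, 17, 5, -89), (306, 18, 7, -90), (312, 17, 8, -89), (318, 17, 10, -89)]
```

View pics/w4.png

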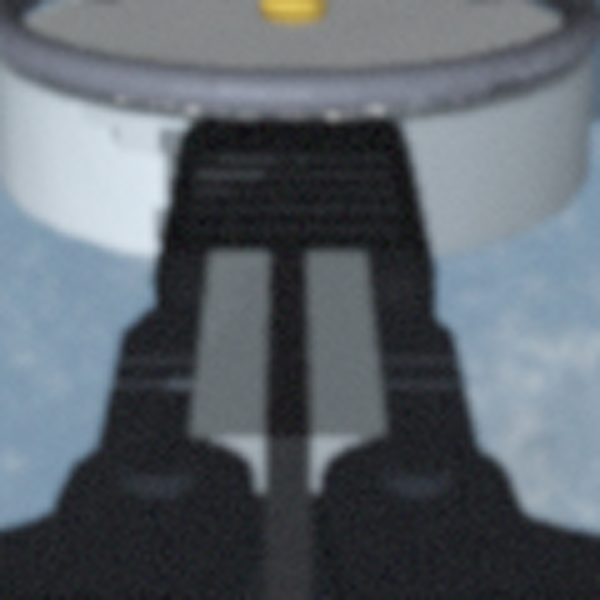

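The closed fingers show up at tool z of about −20 to −55 mm. Their tips end just above the grip's top, which is at −18 mm, so they have shut on air over it. That doesn't fit the stated 14 mm overhang. I'll lift a little, open, and measure where the tips really are.

Request:
drive_tool([
  [0,0,-0.03,0,0,0,-1],
  [0,0,0,0,0,0,-1],
  [0,0,0,0,0,0,-1],
])

```text
t: 4.5
tcp_pos: [0.5339, 0.1871, 0.1557]
tool_rot: [0.05, 0.999, -0.001, 0.001]
force: [0.0, 0.2, -1.3]
finger_gap: 0.003
gripper_force: 0.0
```

```bash
cat > tips.py <<'E'
from h import *
s=manip.sense();print(manip.finger_overhang,s["t"],s["tcp_pos"].round(4),s["finger_gap"],s["gripper_force"],s["force"].round(2))
d=snap("wrist"); M=np.array(d["mount"])
v,u=np.mgrid[0:420,0:560]; px=np.c_[u.ravel(),v.ravel()]; z=d["z_map"].ravel()
P=((rays(d,px)*z[:,None])@M[:3,:3].T+M[:3,3])*1000
near=(z>0)&(P[:,2]<20)&(abs(P[:,0])<14)
for y0 in range(-60,60,6):
    m=near&(P[:,1]>=y0)&(P[:,1]<y0+6)
    if m.sum()>5: print(y0,m.sum(),"zmax",np.percentile(P[m,2],[50,95,99]).round(1),"x",np.percentile(P[m,0],[5,50,95]).round(1))
E
python3 tips.py
```

```text
0.014 4.5 [0.5339 0.1871 0.1557] 0.002547541335938014 0.0 [ 0.01  0.24 -1.27]
-60 406 zmax [-100.9  -97.   -96. ] x [11.7 12.4 13.1]
-54 1890 zmax [-102.5  -92.1  -89.6] x [11.4 12.5 13.2]
-48 2647 zmax [-99.8 -85.9 -82.5] x [ 7.7 12.2 13.1]
-42 4106 zmax [-94.5 -78.6 -75.1] x [-3.6  9.  12.9]
-36 2996 zmax [-85.2 -71.8 -68.6] x [-7.4  7.8 12.8]
-30 2059 zmax [-76.8 -70.7 -64.9] x [-6.6 10.3 13.2]
-24 1187 zmax [-74.9 -65.  -62.3] x [ 3.2 10.4 12.7]
-18 457 zmax [-65.2  14.9  16.5] x [ 6.9 11.9 12.9]
-12 1373 zmax [-48.8  14.8  18.9] x [-1.2 11.6 13.5]
-6 3778 zmax [-73.1  13.3  16. ] x [-5.1 11.4 12.7]
0 3752 zmax [-71.7  13.3  16. ] x [-5.1 11.3 12.7]
6 1329 zmax [-47.2  14.5  18.5] x [-1.4 11.4 13.4]
12 482 zmax [-63.5  15.4  16.8] x [-0.7  7.9 12.8]
18 1298 zmax [-75.2 -65.3 -62.4] x [ 3.1 10.6 12.7]
24 2033 zmax [-76.8 -70.1 -65. ] x [-6.8 10.3 13.1]
30 3199 zmax [-86.3 -72.1 -69.2] x [-7.4  7.5 12.8]
36 4110 zmax [-95.2 -79.7 -75.7] x [-2.2  9.6 12.9]
42 2523 zmax [-100.2  -86.3  -82.9] x [ 8.8 12.3 13.1]
48 1849 zmax [-102.6  -92.8  -90.4] x [11.6 12.5 13.4]
54 355 zmax [-101.2  -97.4  -96.1] x [11.7 12.5 13.3]
```

Request:
drive_tool([
  [0,0,0,0,0,0,1],
  [0,0,0,0,0,0,1],
  [0,0,0,0,0,0,1],
  [0,0,0,0,0,0,1],
  [0,0,0,0,0,0,1],
])

```text
t: 5.05
tcp_pos: [0.5334, 0.187, 0.155]
tool_rot: [0.05, 0.999, -0.001, 0.0]
force: [-0.0, -0.1, 0.1]
finger_gap: 0.847
gripper_force: 0.0
```

```bash
python3 tips.py
```

```text
0.014 5.05 [0.5334 0.187  0.155 ] 0.8470004419681708 0.0 [-0.03 -0.14  0.1 ]
-60 5311 zmax [-86.7 -76.9 -71.9] x [-8.1  7.8 12.8]
-54 1790 zmax [-80.4 -52.2 -40.2] x [-5.5  4.3 11.9]
-48 1296 zmax [-78.3 -41.2 -35.3] x [-6.8 11.3 13.6]
-42 3189 zmax [-57.8 -32.9 -29.3] x [-7.2 10.2 12.7]
-36 532 zmax [-78.9 -36.3 -31. ] x [-6.3  6.7 13. ]
-30 14 zmax [-109.1 -106.9 -106.4] x [12.  13.6 13.9]
-18 714 zmax [-98.5 -91.7  15.5] x [ 9.8 11.2 12.1]
-12 1960 zmax [-100.1   13.5   17.2] x [-2.3 11.2 12.1]
-6 1950 zmax [-100.9   13.5   18.3] x [-2.5 11.2 12.2]
0 1926 zmax [-100.9   13.5   17.6] x [-2.9 11.2 12.2]
6 1963 zmax [-100.    13.5   17.4] x [-2.3 11.1 12.1]
12 715 zmax [-97.9  14.1  15.6] x [ 0.2 11.1 12.1]
24 18 zmax [-108.2 -106.1 -105.8] x [12.1 13.3 13.9]
30 996 zmax [-58.9 -33.8 -29.5] x [-7.7  5.  12.8]
36 2802 zmax [-59.8 -33.2 -29.3] x [-6.6 11.1 12.8]
42 1314 zmax [-78.8 -41.4 -34.6] x [-6.8  7.7 13.4]
48 1790 zmax [-80.7 -52.9 -40.5] x [-5.4  4.3  8.1]
54 5628 zmax [-87.6 -77.5 -72.4] x [-8.   8.5 12.9]
```

The open tips are at tool z of about −30 mm, so shut they'd be near −19 mm. The whole finger set sits about 33 mm behind the stated tip position. I'll use the measured geometry, which puts the grasp point at tool z of about −38 mm and means descending to a reported TCP height of 0.09.

Request:
drive_tool([
  [0,0,0,0,0,0,1],
  [0,0,0.015,0,0,0,1],
  [0,0,0.015,0,0,0,1],
  [0,0,0.015,0,0,0,1],
  [0,0,0.01,0,0,0,1],
  [0,0,0.01,0,0,0,1],
  [0,0,0,0,0,0,1],
  [0,0,0,0,0,0,1],
])

```text
t: 5.9
tcp_pos: [0.5337, 0.187, 0.0902]
tool_rot: [0.05, 0.999, -0.001, 0.0]
force: [0.4, -0.1, 0.1]
finger_gap: 1.001
gripper_force: 0.0
```

Request:
drive_tool([
  [0,0,0,0,0,0,0.2],
  [0,0,0,0,0,0,-0.3],
  [0,0,0,0,0,0,-1],
  [0,0,0,0,0,0,-1],
  [0,0,0,0,0,0,-1],
  [0,0,0,0,0,0,-1],
  [0,0,0,0,0,0,-1],
], newtons=80)

```text
t: 6.6
tcp_pos: [0.534, 0.1872, 0.0907]
tool_rot: [0.05, 0.999, -0.001, 0.001]
force: [0.0, 1.5, 4.1]
finger_gap: 0.293
gripper_force: 79.1
```

Run:
```python
from look import *
s=manip.sense();print(s["t"],s["tcp_pos"],R.from_quat(s["tool_rot"]).as_matrix().round(3).tolist(),s["force"],s["gripper_force"],s["finger_gap"])
d=snap("wrist");save(d,"w5.png")
rects(d,(.534,.187),(("plate",.017,.027),("dial",.05,.1),("grip",.136,.16)),.06)
d=snap("top")
rects(d,(.57,-.109),(("plat",.07,.09),),.09)
```

```text
6.6 [0.53404519 0.18716902 0.0906563 ] [[-0.995, 0.099, 0.002], [0.099, 0.995, -0.001], [-0.002, -0.001, -1.0]] [0.00712774 1.45557441 4.11294138] 79.09469246864319 0.29294914427701674
plate 2088 [0.5163 0.1893 0.0209] [520.2 188.9] [69.9 21.5] 84.5
dial 5010 [0.5257 0.1883 0.0791] [531.  187.6] [80.2 24.3] 84.2
grip 7774 [0.5285 0.1877 0.1468] [532.1 186.8] [89.5 25.8] 84.2
plat 2089 [ 0.5702 -0.109   0.0791] [ 570.6 -109.2] [ 86.6 113.9] 8.3
```

Gripped: the gap matches 25 mm and the grip force is 79 N. Next I'll lift, then carry it over the table.

Run:
```python
from look import *
s=manip.sense();q=R.from_quat(s["tool_rot"]);p=s["tcp_pos"]
plan([.571,-.109,.21],down(8.3),10,(p+[0,0,.12],q))
```

```text
[-0.0066, -0.0291, 0.0001, -0.01, 0.01, -1.4]
[-0.0059, -0.0293, 0.0001, -0.01, 0.01, -1.4]
[-0.0052, -0.0294, 0.0001, -0.01, 0.01, -1.4]
[-0.0045, -0.0295, 0.0001, -0.01, 0.01, -1.4]
[-0.0037, -0.0296, 0.0001, -0.01, 0.01, -1.4]
[-0.003, -0.0297, 0.0001, -0.01, 0.01, -1.4]
[-0.0023, -0.0298, 0.0001, -0.01, 0.01, -1.4]
[-0.0016, -0.0298, 0.0001, -0.01, 0.01, -1.4]
[-0.0008, -0.0298, 0.0001, -0.01, 0.01, -1.4]
[-0.0001, -0.0298, 0.0001, -0.01, 0.01, -1.4]
```

Request:
drive_tool([
  [0,0,-0.02,0,0,0,-1],
  [0,0,-0.04,0,0,0,-1],
  [0,0,-0.04,0,0,0,-1],
  [0,0,-0.02,0,0,0,-1],
])

```text
t: 7.1
tcp_pos: [0.5342, 0.187, 0.2124]
tool_rot: [0.049, 0.999, -0.001, 0.002]
force: [0.4, -0.5, -2.5]
finger_gap: 0.291
gripper_force: 79.2
```

Request:
drive_tool([
  [-0.0066,-0.029,0,0,0,-1.4,-1],
  [-0.006,-0.0293,0,0,0,-1.4,-1],
  [-0.0052,-0.0294,0,0,0,-1.4,-1],
  [-0.0045,-0.0295,0,0,0,-1.4,-1],
  [-0.0037,-0.0296,0,0,0,-1.4,-1],
  [-0.003,-0.0297,0,0,0,-1.4,-1],
  [-0.0023,-0.0298,0,0,0,-1.4,-1],
  [-0.0016,-0.0298,0,0,0,-1.4,-1],
  [-0.0008,-0.0298,0,0,0,-1.4,-1],
  [0,-0.0298,0,0,0,-1.4,-1],
])

```text
t: 8.1
tcp_pos: [0.5691, -0.1099, 0.2092]
tool_rot: [-0.073, 0.997, -0.0, -0.002]
force: [0.6, 0.3, -2.3]
finger_gap: 0.292
gripper_force: 79.3
```

Request:
drive_tool([
  [0,0,0,0,0,0,-1],
  [0,0,0,0,0,0,-1],
  [0,0,0,0,0,0,-1],
])

```text
t: 8.4
tcp_pos: [0.5693, -0.1078, 0.2098]
tool_rot: [-0.073, 0.997, -0.0, -0.001]
force: [0.2, -0.5, -2.4]
finger_gap: 0.289
gripper_force: 79.4
```

Run:
```python
from look import *
import pickle
s=manip.sense();print(s["t"],s["tcp_pos"],R.from_quat(s["tool_rot"]).as_matrix().round(3).tolist(),s["force"],s["gripper_force"],s["finger_gap"])
d=snap("wrist");save(d,"w6.png");pickle.dump((s,d),open("w6.pkl","wb"))
rects(d,(.571,-.109),(("plat",.072,.088),("plate",.135,.15),("dial",.165,.225)),.09)
```

```text
8.4 [ 0.56931903 -0.10782726  0.2097859 ] [[-0.989, -0.145, -0.002], [-0.145, 0.989, -0.0], [0.002, -0.0, -1.0]] [ 0.23373508 -0.46103707 -2.41624427] 79.44143056869507 0.28887700189343984
plat 5002 [ 0.5433 -0.1134  0.0793] [ 556.6 -110.4] [ 60.6 112.1] 8.3
plate 2312 [ 0.5519 -0.11    0.1408] [ 554.9 -109.3] [21.1 70.1] 8.6
dial 5980 [ 0.5604 -0.1086  0.1995] [ 566.3 -107.8] [24.3 80.3] 8.8
```

View pics/w6.png

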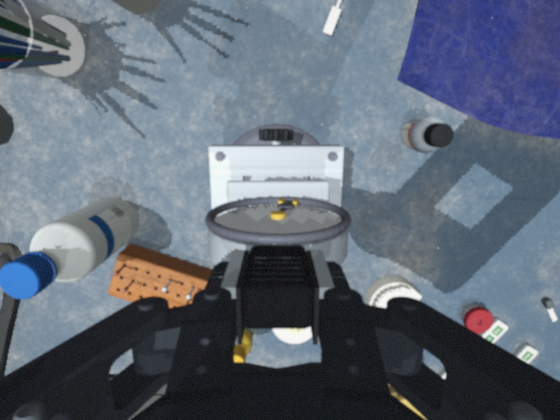

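The foot hangs over the platform: the platform's front edge is at row 147, the shoulder plate's front edge at row 182, and the knob at (277,134). The wrist and top cameras agree on a shift of about (+1.1,−1.0) mm. I'll apply it, descend to just above the socket and measure again.

Request:
drive_tool([
  [-0.001,-0.0012,0.012,0,0,0.2,-1],
  [0,0,0.012,0,0,0,-1],
  [0,0,0.009,0,0,0,-1],
  [0,0,0,0,0,0,-1],
  [0,0,0,0,0,0,-1],
  [0,0,0,0,0,0,-1],
  [0,0,0,0,0,0,-1],
])

```text
t: 9.15
tcp_pos: [0.5721, -0.1102, 0.1782]
tool_rot: [-0.071, 0.997, -0.001, 0.001]
force: [0.5, 0.5, -3.1]
finger_gap: 0.295
gripper_force: 79.5
```

```bash
cat > rel.py <<'E'
from look import *
def rel(zp,zs,verbose=True):
    """zp platform top z, zs shoulder top z; prints table centre and gauge axis in TCP-centred tool xy (mm)"""
    s=manip.sense();q=R.from_quat(s["tool_rot"]);p=s["tcp_pos"]; d=snap("wrist"); C=cloud(d); V=d["image"].min(2)
    T=q.inv().apply((C-p).reshape(-1,3)).reshape(C.shape)*1000
    out={}
    for nm,zz,h,w in(("plat",zp,43,112),("plate",zs,24,70)):
        m=(abs(C[...,2]-zz)<.006)&(abs(T[...,0])<60)&(abs(T[...,1])<70)
        m=cv2.morphologyEx(m.astype(np.uint8),cv2.MORPH_OPEN,np.ones((3,3)))
        # recast mask pixels on plane for clean xy
        v,u=np.nonzero(m); P=q.inv().apply(plane(d,np.c_[u,v],zz)-p)*1000
        xs=[];L=[];Rr=[]
        for r in np.unique(v):
            k=v==r
            if np.ptp(P[k,1])>.93*w: L.append(P[k,1].min());Rr.append(P[k,1].max())
        mid=abs(P[:,1]-np.median(P[:,1]))<.35*w
        for c in np.unique(u[mid]):
            k=mid&(u==c); xs.append((P[k,1].mean(),P[k,0].max()))
        xs=np.array(xs); fit=np.polyfit(xs[:,0],xs[:,1],1); 
        for _ in range(3):
            g=abs(xs[:,1]-np.polyval(fit,xs[:,0]))<1; fit=np.polyfit(xs[g,0],xs[g,1],1)
        yc=(np.median(L)+np.median(Rr))/2 if L else np.nan
        out[nm]=(np.polyval(fit,yc)-h,yc,np.degrees(np.arctan(fit[0])))
        print(nm,"width",np.median(Rr)-np.median(L) if L else None,"rows",len(L),"centre x,y",np.round(out[nm][:2],2),"edge slope deg",round(out[nm][2],2))
    print("need tool shift",np.subtract(out["plat"][:2],out["plate"][:2]).round(2))
    return s
E
python3 - <<'E'
from rel import *
s=rel(.0795,.0,) if 0 else None
s=manip.sense();z=s["tcp_pos"][2]-.0907
print(s["t"],s["tcp_pos"],R.from_quat(s["tool_rot"]).as_matrix().round(3).tolist(),s["force"],"foot z",z)
rel(.0795,z+.021)
d=snap("wrist")
rects(d,(.571,-.109),(("plat",.072,.088),("plate",z+.016,z+.028),("dial",z+.045,z+.1)),.09)
E
```

```text
9.15 [ 0.57205617 -0.11018901  0.17819343] [[-0.99, -0.141, 0.001], [-0.141, 0.99, -0.002], [-0.001, -0.002, -1.0]] [ 0.46041136  0.4767155  -3.13379741] foot z 0.08749343349756913
plat width 111.15342145942924 rows 64 centre x,y [2.84 2.02] edge slope deg 0.34
plate width 68.629870029898 rows 21 centre x,y [0.98 0.72] edge slope deg 0.04
need tool shift [1.87 1.3 ]
plat 6339 [ 0.5436 -0.111   0.0793] [ 569.2 -108.6] [ 86.1 112.2] 8.3
plate 2149 [ 0.5543 -0.1124  0.1086] [ 558.  -111.7] [21.5 70.1] 8.5
dial 5299 [ 0.5634 -0.1109  0.1647] [ 569.  -110.2] [23.8 80.4] 8.3
```

Request:
drive_tool([
  [0.0018,0.0013,0,0,0,0,-1],
  [0,0,0,0,0,0,-1],
  [0,0,0,0,0,0,-1],
  [0,0,0,0,0,0,-1],
])

```text
t: 9.65
tcp_pos: [0.5697, -0.109, 0.1778]
tool_rot: [-0.071, 0.997, -0.001, 0.0]
force: [0.4, 0.1, -2.7]
finger_gap: 0.293
gripper_force: 79.5
```

```bash
cat > chk.py <<'E'
from rel import *
s=manip.sense();z=s["tcp_pos"][2]-.0907
print(s["t"],s["tcp_pos"],R.from_quat(s["tool_rot"]).as_matrix().round(3).tolist(),s["force"].round(1),s["ft_torque"].round(2),"foot z",z)
d=snap("wrist")
rects(d,(.571,-.109),(("plat",.072,.088),("plate",z+.017,z+.028),("dial",z+.045,z+.1)),.09)
rel(.0795,z+.021)
E
python3 chk.py
```

```text
9.65 [ 0.56970228 -0.10900258  0.17777547] [[-0.99, -0.141, 0.001], [-0.141, 0.99, -0.002], [-0.0, -0.002, -1.0]] [ 0.4  0.1 -2.7] [-0.04  0.05  0.01] foot z 0.08707546933457347
plat 5995 [ 0.5426 -0.1128  0.0793] [ 569.2 -108.6] [ 86.  112.5] 8.2
plate 2153 [ 0.552  -0.1112  0.1081] [ 555.5 -110.5] [21.3 70.1] 8.1
dial 5328 [ 0.5611 -0.1097  0.1643] [ 567. -109.] [24.3 80.3] 8.0
plat width 111.1827075502261 rows 62 centre x,y [0.66 0.46] edge slope deg 0.41
plate width 68.65680553502497 rows 21 centre x,y [0.97 0.73] edge slope deg 0.03
need tool shift [-0.32 -0.27]
```

Request:
drive_tool([
  [-0.0005,0,0.003,0,0,-0.3,-1],
  [0,0,0.003,0,0,0,-1],
  [0,0,0.002,0,0,0,-1],
  [0,0,0.002,0,0,0,-1],
  [0,0,0,0,0,0,-1],
  [0,0,0,0,0,0,-1],
])

```text
t: 10.35
tcp_pos: [0.5702, -0.1089, 0.1677]
tool_rot: [-0.073, 0.997, -0.001, 0.0]
force: [-0.1, -0.6, -2.3]
finger_gap: 0.296
gripper_force: 79.5
```

```bash
python3 chk.py
```

```text
10.35 [ 0.57018413 -0.10893282  0.16766519] [[-0.989, -0.146, 0.0], [-0.146, 0.989, -0.002], [-0.0, -0.002, -1.0]] [-0.1 -0.6 -2.3] [-0.03 -0.   -0.01] foot z 0.07696518637602384
plat 6529 [ 0.5447 -0.1126  0.0795] [ 569.3 -108.6] [ 86.2 112.3] 8.2
plate 2149 [ 0.5525 -0.1111  0.0981] [ 556.  -110.5] [21.4 70.3] 8.5
dial 5317 [ 0.5616 -0.1097  0.1542] [ 567.4 -109. ] [24.1 80.4] 8.5
plat width 111.19389927857085 rows 98 centre x,y [0.97 0.51] edge slope deg 0.02
plate width 68.63301780634347 rows 21 centre x,y [0.96 0.74] edge slope deg 0.03
need tool shift [ 0.01 -0.23]
```

The foot is about 3 mm into the socket with no contact force. Continuing down.

Request:
drive_tool([
  [0,-0.0002,0.002,0,0,0,-1],
  [0,0,0.002,0,0,0,-1],
  [0,0,0.002,0,0,0,-1],
  [0,0,0.001,0,0,0,-1],
  [0,0,0,0,0,0,-1],
])

```text
t: 10.95
tcp_pos: [0.57, -0.1091, 0.1604]
tool_rot: [-0.073, 0.997, -0.001, -0.0]
force: [0.4, 0.6, -3.1]
finger_gap: 0.288
gripper_force: 79.5
```

```bash
python3 chk.py
```

```text
10.95 [ 0.57003355 -0.1091065   0.16043798] [[-0.989, -0.146, -0.0], [-0.146, 0.989, -0.002], [0.0, -0.002, -1.0]] [ 0.4  0.6 -3.1] [-0.02 -0.03 -0.  ] foot z 0.0697379810477006
plat 6958 [ 0.5462 -0.1123  0.0794] [ 569.4 -108.6] [ 86.4 112.4] 8.2
plate 2132 [ 0.5522 -0.1113  0.0908] [ 555.9 -110.6] [21.4 70.2] 8.6
dial 5314 [ 0.5615 -0.1099  0.1469] [ 567.  -109.3] [23.7 80.3] 8.5
plat width 111.2040920919496 rows 115 centre x,y [0.94 0.59] edge slope deg 0.02
plate width 68.65405924891333 rows 21 centre x,y [0.94 0.74] edge slope deg 0.03
need tool shift [-0.01 -0.15]
```

Request:
drive_tool([
  [0,-0.0001,0.002,0,0,0,-1],
  [0,0,0.002,0,0,0,-1],
  [0,0,0.001,0,0,0,-1],
  [0,0,0.0005,0,0,0,-1],
  [0,0,0,0,0,0,-1],
])

```text
t: 11.55
tcp_pos: [0.5702, -0.1092, 0.1551]
tool_rot: [-0.073, 0.997, -0.001, 0.0]
force: [-0.7, 0.2, -1.8]
finger_gap: 0.292
gripper_force: 79.5
```

Request:
drive_tool([
  [0,0,0.001,0,0,0,-1],
  [0,0,0,0,0,0,-1],
])

```text
t: 11.75
tcp_pos: [0.5705, -0.1095, 0.1546]
tool_rot: [-0.073, 0.997, -0.001, 0.0]
force: [-0.8, -0.1, -0.0]
finger_gap: 0.289
gripper_force: 79.8
```

```bash
python3 chk.py
```

```text
11.75 [ 0.5704691  -0.10947459  0.15462988] [[-0.989, -0.147, 0.001], [-0.147, 0.989, -0.002], [-0.001, -0.002, -1.0]] [-0.8 -0.1 -0. ] [-0.06  0.09  0.03] foot z 0.06392988364402238
plat 9340 [ 0.5483 -0.1118  0.0804] [ 569.8 -108.9] [ 87.2 112.4] 8.3
plate 2401 [ 0.5519 -0.1114  0.0846] [ 568.2 -109.1] [ 80.9 109.1] 7.0
dial 5316 [ 0.5619 -0.1103  0.1412] [ 567.3 -109.5] [24.  80.2] 8.6
plat width 111.24255806956344 rows 118 centre x,y [1.39 0.81] edge slope deg -0.24
plate width 103.70287398681218 rows 86 centre x,y [16.88  1.46] edge slope deg 2.09
need tool shift [-15.49  -0.65]
```

Request:
drive_tool([
  [0,0,0.001,0,0,0,-1],
  [0,0,0,0,0,0,-1],
  [0,0,0,0,0,0,-1],
])

```text
t: 12.15
tcp_pos: [0.5705, -0.1095, 0.1546]
tool_rot: [-0.073, 0.997, -0.001, 0.001]
force: [-2.5, -1.0, 7.2]
finger_gap: 0.292
gripper_force: 80.8
```

Request:
drive_tool([
  [0,0,0.001,0,0,0,-1],
  [0,0,0,0,0,0,-1],
  [0,0,0,0,0,0,-1],
])

```text
t: 12.45
tcp_pos: [0.5706, -0.1095, 0.1546]
tool_rot: [-0.074, 0.997, -0.001, 0.001]
force: [-4.1, 0.3, 11.2]
finger_gap: 0.291
gripper_force: 81.5
```

```bash
cat > seat.py <<'E'
from rel import *
s=manip.sense();q=R.from_quat(s["tool_rot"]);p=s["tcp_pos"]
g=q*R.from_matrix([[-1,0,0],[0,1,0],[0,0,-1.]])
print(s["t"],p.round(4),"lean(+y) deg",np.degrees(np.arctan2(*(R.from_euler("z",-8.4,degrees=True).apply(g.apply([0,0,1]))[[1,2]]))).round(2),s["force"].round(1),s["ft_torque"].round(2),s["gripper_force"])
d=snap("wrist"); C=cloud(d)
T=g.inv().apply((C-p).reshape(-1,3)).reshape(C.shape)*1000   # gauge axes about TCP
# shoulder-plate top vs platform top heights along gauge z, left/right/front
for nm,x,y in(("plate",(-22,-16),(-30,30)),("platF",(-40,-28),(-30,30)),("platL",(-24,-2),(40,53)),("platR",(-24,-2),(-53,-40))):
    m=(T[...,0]>x[0])&(T[...,0]<x[1])&(T[...,1]>y[0])&(T[...,1]<y[1])&(T[...,2]>-100)&(T[...,2]<-50)
    print(nm,m.sum(),np.median(T[m][:,2]).round(2),"slope/y deg",np.degrees(np.polyfit(T[m][:,1],T[m][:,2],1)[0]).round(2))
E
python3 seat.py
```

```text
12.45 [ 0.5706 -0.1095  0.1546] lean(+y) deg 0.17 [-4.1  0.3 11.2] [0.16 0.64 0.03] 81.46545052528381
plate 737 -70.14 slope/y deg 0.19
platF 1564 -75.11 slope/y deg 0.28
platL 507 -74.95 slope/y deg -0.36
platR 522 -75.46 slope/y deg -0.02
```

The shoulder top stands 5.0 mm above the platform, which is the plate thickness, so it is flush with about 14 N of press. Now I'll rock about the pivot, 108.6 mm along tool z: 1° per row with a 1.9 mm y shift, leaning towards +y.

Request:
drive_tool([
  [0,0.00095,0,0.5,0,0,-1],
  [0,0.0019,0,1,0,0,-1],
  [0,0.0019,0,1,0,0,-1],
  [0,0.0019,0,1,0,0,-1],
  [0,0.0019,0,1,0,0,-1],
  [0,0,0,0,0,0,-1],
])

```text
t: 13.1
tcp_pos: [0.5693, -0.1008, 0.1542]
tool_rot: [-0.074, 0.996, -0.041, 0.004]
force: [-2.8, 0.4, 10.7]
finger_gap: 0.296
gripper_force: 81.3
```

```bash
python3 seat.py
```

```text
13.1 [ 0.5693 -0.1008  0.1542] lean(+y) deg 4.74 [-2.8  0.4 10.7] [-0.17  0.63 -0.16] 81.31066918373108
plate 731 -70.19 slope/y deg 0.22
platF 1568 -75.12 slope/y deg 0.17
platL 508 -75.07 slope/y deg -0.07
platR 516 -75.33 slope/y deg 0.15
```

Request:
drive_tool([
  [0,0.0019,0,1,0,0,-1],
  [0,0.0019,0,1,0,0,-1],
  [0,0.0019,0,1,0,0,-1],
  [0,0.0019,0,1,0,0,-1],
  [0,0.0019,0,1,0,0,-1],
  [0,0.0019,0,1,0,0,-1],
  [0,0.00095,0,0.5,0,0,-1],
  [0,0.00095,0,0.5,0,0,-1],
  [0,0,0,0,0,0,-1],
  [0,0,0,0,0,0,-1],
])

```text
t: 14.15
tcp_pos: [0.5674, -0.0878, 0.1524]
tool_rot: [-0.073, 0.992, -0.102, 0.008]
force: [-3.9, 1.9, 10.3]
finger_gap: 0.291
gripper_force: 81.4
```

Request:
drive_tool([
  [0,0,0,0,0,0,-1],
  [0,0,0,0,0,0,-1],
  [0,0,0,0,0,0,-1],
  [0,0,0,0,0,0,-1],
  [0,0,0,0,0,0,-1],
  [0,0,0,0,0,0,-1],
  [0,0,0,0,0,0,-1],
  [0,0,0,0,0,0,-1],
])

```text
t: 14.95
tcp_pos: [0.5674, -0.0879, 0.1524]
tool_rot: [-0.073, 0.992, -0.102, 0.008]
force: [-3.1, 2.0, 11.0]
finger_gap: 0.291
gripper_force: 81.4
```

```bash
python3 seat.py
python3 - <<'E'
from dial import *
s=manip.sense();q=R.from_quat(s["tool_rot"]);g=q*R.from_matrix([[-1,0,0],[0,1,0],[0,0,-1.]])
c=s["tcp_pos"]+g.apply([-.0009,-.0005,.062-.0906])
d=snap("wrist");np.save("held.npy",d["image"])
im=dial(d,g,c,None)
for b in brass(im,amin=40): print(b)
a=cv2.resize(d["image"][150:240,210:345],None,fx=4,fy=4,interpolation=cv2.INTER_CUBIC)[:,:,::-1]
o=np.zeros((600,800,3),np.uint8);o[:360,:540]=a;b=im[300:,100:500,::-1];o[360:600,:320]=cv2.resize(b,(320,240));
cv2.imwrite("pics/held.png",o)
E
```

```text
14.95 [ 0.5674 -0.0879  0.1524] lean(+y) deg 11.69 [-3.1  2.  11. ] [-0.11  0.6  -0.12] 81.36989951133728
plate 727 -70.19 slope/y deg 0.24
platF 1571 -75.09 slope/y deg 0.18
platL 502 -75.02 slope/y deg 0.2
platR 527 -75.29 slope/y deg 0.13
(4038, [295.2, 247.8], [272, 198, 48, 103])
(1820, [230.3, 418.4], [219, 364, 24, 112])
(1276, [282.0, 441.7], [272, 402, 22, 85])
```

View pics/held.png

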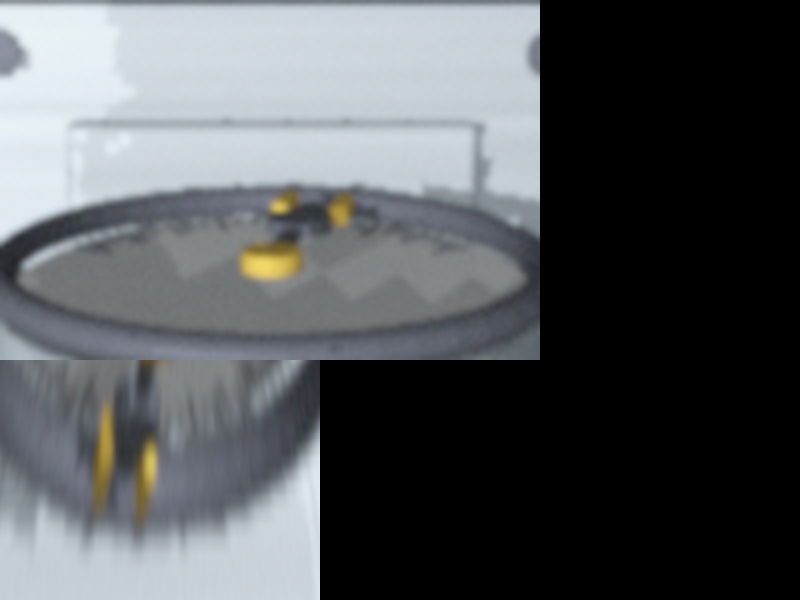

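The pointer's dark tip at (312,212) sits midway between the brass lugs at (284,203) and (342,210). The lean is 11.7° and the shoulder is still flush. I'll let the pointer settle fully and then hand in.

Request:
drive_tool([
  [0,0,0,0,0,0,-1],
  [0,0,0,0,0,0,-1],
  [0,0,0,0,0,0,-1],
  [0,0,0,0,0,0,-1],
  [0,0,0,0,0,0,-1],
  [0,0,0,0,0,0,-1],
  [0,0,0,0,0,0,-1],
  [0,0,0,0,0,0,-1],
  [0,0,0,0,0,0,-1],
  [0,0,0,0,0,0,-1],
])

```text
t: 16.05
tcp_pos: [0.5674, -0.0879, 0.1524]
tool_rot: [-0.073, 0.992, -0.101, 0.008]
force: [-4.0, 1.9, 11.2]
finger_gap: 0.289
gripper_force: 81.4
```

```bash
python3 seat.py && python3 -c "
from station import manip
print(manip.sign_off())"
```

```text
16.05 [ 0.5674 -0.0879  0.1524] lean(+y) deg 11.69 [-4.   1.9 11.2] [-0.08  0.55 -0.15] 81.37079000473022
plate 737 -70.16 slope/y deg 0.17
platF 1563 -75.13 slope/y deg 0.13
platL 509 -74.99 slope/y deg 0.34
platR 524 -75.27 slope/y deg 1.13
the job is handed in; nothing more can be done
None
```

Handed in at 16 s: the gauge's foot is fully home with its shoulder flush, and gauge and table are held gripped at an 11.7° lean with the pointer settled between the lugs; the first grasp closed on air because the fingers sit about 33 mm behind their stated position, so I used their measured position instead.

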